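Pin the sleeve clamp shut

ROBOT

A 6-joint arm with a two-finger parallel gripper is mounted at the origin on a cart in front of the work surface, level with it; the furniture and walls round the work are solid. World frame = base frame: x ahead of the robot, y to its left, z up, the work surface at z = 0. Lengths are in m, angles in degrees, forces in N, time in s.
With the tool pointing down it reaches from about 0.35 to 0.875 m from the base axis. Payload 4.2 kg.
Tool frame: the origin (TCP) lies at the centre of the arm's flange, where the gripper is bolted on; the fingertips stand 182 mm ahead of it and the grasp point (between the pads) lies 164 mm ahead of it (r.nose_length is the distance from the TCP to the fingertips, in m); z points along the fingers, y is the line along which they close (so a half turn about z gives the same grasp; the last joint's range is limited). The gripper opens to 87 mm and grips with 3 to 60 N. Pads are 19 mm wide; open, the fingers measure 117 mm over their backs; the gripper's body (75 mm by 190 mm) begins 51 mm behind the grasp point.
Start: joints at [82.655, 22.042, 0.453, 0, -68.411, -14.817], TCP at [0.236, 0.579, 0.405] pointing down, gripper open.
Joint ranges: [-179.83, 179.83], [-69.29, 118.12], [-61.27, 80.66], [-181.25, 117.63], [-171.15, -9.14], [-177.46, 177.46]. Speed limits (degrees/s): [159.86, 159.86, 180, 180, 180, 180].

INTERFACE

Orientations are given as a 3x3 rotation matrix whose columns are the frame's x, y, z axes.
In Python, from station import r, vision gives the robot as it stands. The module is installed in compiled form; this text tells all that it offers.
- The arm moves only by the shell command python3 -m creep 'ROWS'. ROWS is JSON, a list of rows, each a list of 7 numbers: the opening, from -1 (shut) to 1 (fully open), then the shift along the tool's x, y, z in mm, then the turn, a rotation vector about the tool's x, y, z in degrees. A call has 1 to 8 rows; each row is the pose to reach, as a shift and turn from the pose commanded when the call began, along the tool's axes at that moment; what a row does not reach only later rows make up. A row lasts 1/12 s, in which the tool goes at most 41.7 mm and 7.16 degrees, less where a joint would pass 70% of its speed; a pose out of reach is approached as far as the arm can. A call with a gripper value outside its range is refused whole. The fingers move at their own pace and stop on an object; the grip force is fixed at half the most. Time passes only in rows, so rows that repeat a pose let the fingers close. It gives the time, the measured TCP pose, the force, the opening and the grip force at its end, in the units of the state.
- r.sense(): the state, without advancing time (a new reading comes with each control period).
- vision.capture(name): name is "scene" or "top" or "wrist"; returns (picture, depth): 400x640x3 uint8, red, green, blue; 400x640 float32, m along the optical axis (not along the pixel's ray), 0 where there is no reading.
- vision.camera_model(name): a dict with "vertical_fov" (degrees; the focal length in pixels is half the picture's height over the tangent of half this angle, whatever the lens; pixels are square), "cx", "cy" (the principal point, pixels), "distortion" ([k1, k2, p1, p2, k3] as OpenCV has them; the pictures are not rectified), "extrinsics" (4x4, takes a point from camera to world coordinates); the wrist camera has in their place "mount" (4x4, takes a point from camera to tool coordinates, whose origin is the TCP and whose axes are the flange's). Camera axes: x right, y down, z forward; pixel columns grow to the right and rows downward; lengths in m; the calibration is good to about 2 mm. A picture is of the moment at which its call begins: read the wrist's pose just before it. camera_model takes no time and is no camera call.
- r.finish_job(): hands the job in; it is judged then, once.
Trained networks look in the newest picture that a camera, given by its name, has taken for a name from the list of things; names that differ only in an ending like _2 or _b are one class to them, and where a whole thing is asked for, a point or a joint stands for the part that bears it (a point fixed in the world has none). Each returns a list of dicts, best first, with "conf" (0 to 1); they miss things now and then, are a little off and sometimes report something else, mostly with a low value. They report only what shows in the picture. A call takes as long as a camera call. They do not tell look-alikes from the thing itself.
- vision.find_in(camera, thing): "uv" ([column, row] in pixels, amid what is visible of it).
- vision.cut_out(camera, thing): "region" (400x640 bool, what is visible of it) and "uv" ([column, row] in pixels, amid what is visible of it).
The state is a dict: "time_s": time; "joints": joint angles; "joint_velocities": joint speeds; "effort": joint torques, N m; "tcp_pos": TCP position; "ee_rot": TCP orientation; "wrist_force": force on the tool from outside, world axes, zero at the start; "moment": the same for the moment, N m; "gripper_width": opening from 0.0 (shut) to 1.0 (fully open); "gripper_force": force on a finger pad.
Only numpy, scipy, OpenCV 4.12 (cv2) and the standard library are available. Lean on these libraries where they do the work, as an engineer would, in place of code of your own. Each camera call takes 0.05 s, during which the arm holds its last target. There are 200 camera calls.

TASK

Clamp the seal sleeve: swing the hinged jaw shut against it, then take the long pin from the wooden block and thread it down through the upper prong of the jaw's fork, the eye bolt hidden between the prongs and the lower prong, drawing the jaw farther in against its springy rubber pad until the holes line up, and push the pin fully home, its collar flat on the fork. Feel for the eye with light pressure and never force anything on the clamp. Leave the short pin standing in the block.

Things in the scene. Friction and masses are not known exactly. Their poses are not given: they have to be found in the camera images.
- clamp: fixed hinged clamp on a grey base plate 170 x 230 x 12 mm; origin under the plate, below the axis of the seal sleeve (86 mm across, top 90 mm above the bench) standing in it. x points the way the jaw closes, z up. The jaw is the near (-x) half and swings level about a hinge post at (0, 75) mm, post top 82 mm high. A lug at x = 34 to 48, y = -45 to -103 mm, 70 mm high, carries the eye bolt
- eye_mean (a point): mean place of the eye bolt's hole, at its top, in the clamp's frame (-5, -85, 56) mm. The bolt lies along the clamp's x; its eye (44 mm across, 42 to 56 mm above the bench, upright 13 mm hole) lies between the fork's prongs. It is screwed in or out differently each time: the true hole is up to 9 mm from here along the clamp's x, not measured; the shut fork hides it from above
- jaw_hole (a point): centre of the hole's mouth on top of the jaw's upper fork prong, 72 mm above the bench; its x axis is the jaw's closing direction here, square to the line to the hinge, 160 mm away. Two prongs, 40 mm across, with upright 13 mm holes countersunk 1.5 mm: upper 58 to 72, lower 26 to 40 mm above the bench. With the jaw resting against the sleeve this hole is at x = -18 mm in the clamp's frame
- jaw_push (a point): centre of the outer (-x) face of the jaw's end flange, 36 mm from the hole; flange 12 x 58 mm, 26 to 72 mm above the bench; push here. The jaw starts 3 to 7 cm open, swings with 1 to 2 N of friction until its rubber pad meets the sleeve, and stays there. It must be drawn in 4 to 22 mm more to the eye; the pad then pushes back 0.4 N per mm at the fork and springs back when let go
- pin_grip (a point): centre of the round grip (26 mm across, 30 mm high) of the long steel pin, upright in an end hole of the block; z up the pin. Below the grip: neck 16 mm across, 10 mm high; collar 22 mm across, 4 mm high, its underside 29 mm below this point; shank 12 mm across, 50 mm long, oiled, nose edge bevelled 0.8 mm, 79 mm below this point. It stands 30 mm deep in the block, collar 20 mm above it; 130 g
- short_pin_grip (a point): the same point on a like pin with a shank of only 28 mm, standing in the other end hole with its collar down on the block; it stays there
- pin_block: fixed wooden block 52 x 136 x 45 mm, origin at the centre of its underside, long side along its y axis; holes at y = -40, 0 (empty) and +40 mm
Mind the look-alikes: they are no part of the job. Leave any pink or yellow look-alike of the part that bears pin_grip alone.

How it is judged:
By the outcome, as a careful person would: the job done as asked, in the order asked, and still so for the second after the job is handed in, with the robot touching nothing.
It also fails if it takes over 67 s, if anything falls off the work surface, if the arm or the gripper's body presses on something with over 40 N, if the wrist force passes 120 N, or if a joint passes its speed limit or range.

## Working session

There is one attempt and no reset: what is moved stays moved. The work goes in short steps, Python scripts to look and compute and a shell command to move; the robot and the scene stay as the last step left them, time stands still between calls to the robot, and variables do not carry over. Pictures are saved under pics/ and viewed, at most 10 in all, crops included, and the job is handed in when it is done.

```bash
mkdir -p pics; cat > h.py <<'E'
import numpy as np, cv2
from station import r, vision
def model(n):
    m=vision.camera_model(n); f=200/np.tan(np.radians(m['vertical_fov'])/2)
    K=np.array([[f,0,m['cx']],[0,f,m['cy']],[0,0,1.]])
    if n=='wrist':
        s=r.sense(); T=np.eye(4); T[:3,:3]=s['ee_rot']; T[:3,3]=s['tcp_pos']; T=T@np.array(m['mount'])
    else: T=np.array(m['extrinsics'])
    return K,np.array(m['distortion'],float),T
def rays(n,uv,T=None):
    K,d,T0=model(n); T=T0 if T is None else T
    p=cv2.undistortPoints(np.array(uv,float).reshape(-1,1,2),K,d).reshape(-1,2)
    return T[:3,3],np.c_[p,np.ones(len(p))]@T[:3,:3].T
def at_z(n,uv,z):
    o,d=rays(n,uv); return o+d*((z-o[2])/d[:,2])[:,None]
def at_depth(n,uv,dep):
    o,d=rays(n,uv); return o+d*np.array(dep).reshape(-1,1)
def proj(n,P):
    K,d,T=model(n); Ti=np.linalg.inv(T)
    q=np.array(P,float).reshape(-1,3)@Ti[:3,:3].T+Ti[:3,3]
    return cv2.projectPoints(q,np.zeros(3),np.zeros(3),K,d)[0].reshape(-1,2)
def save(name,img,crop=None,s=1):
    if crop: a,b,c,d=crop; img=img[b:d,a:c]
    img=cv2.resize(img,None,fx=s,fy=s,interpolation=cv2.INTER_CUBIC); cv2.imwrite('pics/'+name,img[:,:,::-1])
E
python3 - <<'E'
from h import *
np.set_printoptions(precision=4,suppress=True)
s=r.sense();print(s)
for c in ['top','scene']:
    im,dp=vision.capture(c); save(c+'0.png',im); np.savez('/tmp/'+c,im=im,dp=dp)
    print(c,vision.camera_model(c))
    for t in ['clamp','jaw_hole','jaw_push','pin_grip','short_pin_grip','pin_block']:
        for o in vision.find_in(c,t)[:4]:
            u=o['uv']; d=dp[int(u[1]),int(u[0])]; print(t,np.round(u,1),round(o['conf'],2),d,at_depth(c,[u],[d])[0])
E
```

```text
{'time_s': 0.0, 'joints': array([ 82.6541,  22.0889,   0.3804,  -0.0281, -68.4119, -14.816 ]), 'joint_velocities': array([ 0.0911,  0.0748,  0.0259, -0.0083,  0.0931,  0.05  ]), 'effort': array([ -0.0004, -39.0662,  18.7403,   4.2197,   0.011 ,  -0.0002]), 'tcp_pos': array([0.2357, 0.5786, 0.4037]), 'ee_rot': array([[ 0.9261, -0.3774, -0.0007],
       [-0.3774, -0.9261, -0.002 ],
       [ 0.0001,  0.0021, -1.    ]]), 'wrist_force': array([0.232 , 0.0173, 0.4979]), 'moment': array([-0.0012, -0.006 ,  0.0102]), 'gripper_force': 0.0, 'gripper_width': 1.0034059780901157}
top {'vertical_fov': 52.80309541152424, 'cx': 320.98956293528715, 'cy': 198.13136412420465, 'distortion': array([-0.0858,  0.    ,  0.    ,  0.    ,  0.    ]), 'extrinsics': array([[-0.0284, -0.9982,  0.0524,  0.4612],
       [-0.9995,  0.029 ,  0.0117, -0.2299],
       [-0.0132, -0.052 , -0.9986,  0.9459],
       [ 0.    ,  0.    ,  0.    ,  1.    ]])}
clamp [254.1 169.7] 0.89 0.9288882 [ 0.5798 -0.0664  0.0238]
jaw_hole [252.8 199.4] 0.6 0.878285 [ 0.5086 -0.0706  0.0707]
jaw_push [249.3 204.3] 0.66 0.8740849 [ 0.498  
[... 639 characters left out ...]
, -0.4536,  0.6966, -0.9933],
       [ 0.0057, -0.8401, -0.5424,  0.6927],
       [ 0.    ,  0.    ,  0.    ,  1.    ]])}
clamp [300.5 191.5] 0.94 1.2311041 [ 0.5553 -0.0952  0.0523]
jaw_hole [277.1 196.6] 0.55 1.1791395 [ 0.4785 -0.1058  0.068 ]
jaw_push [276.  193.2] 0.94 1.1847284 [ 0.481  -0.0961  0.0724]
pin_grip [358.4 251.1] 0.85 0.96064305 [ 0.4978 -0.4159  0.0894]
pin_grip [289.1 253.7] 0.85 0.978935 [ 0.3833 -0.3256  0.0724]
pin_grip [308.4 265.1] 0.82 0.9248881 [ 0.3878 -0.3944  0.0876]
pin_grip [373.6 286.6] 0.64 0.91286355 [ 0.4776 -0.4935  0.0602]
short_pin_grip [331.3 240. ] 0.63 1.012513 [ 0.4822 -0.3405  0.077 ]
pin_block [344.1 260.9] 0.8 1.0041245 [ 0.4879 -0.3821  0.0439]
```

```bash
python3 - <<'E'
from h import *
t=np.load('/tmp/top.npz')['im']; save('topc.png',t,(170,80,490,290),2.5)
t=np.load('/tmp/scene.npz')['im']; save('scenec.png',t,(200,110,440,310),3)
E
```

```text
(no output)
```

View pics/topc.png

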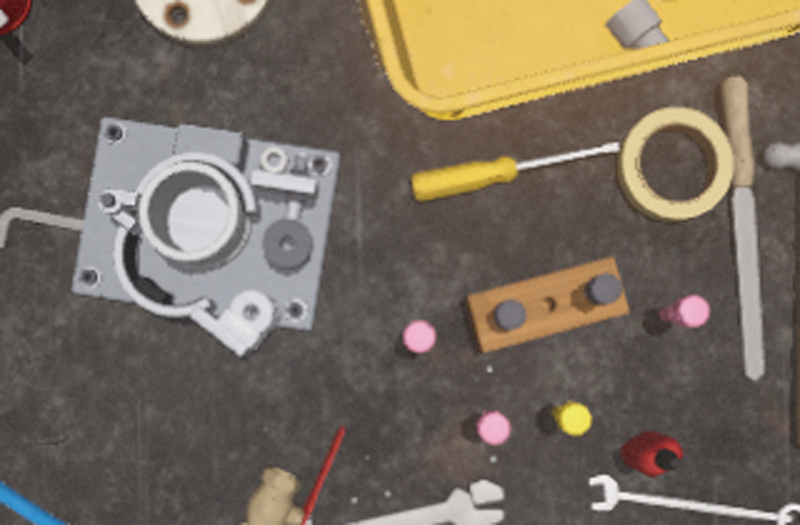

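View pics/scenec.png

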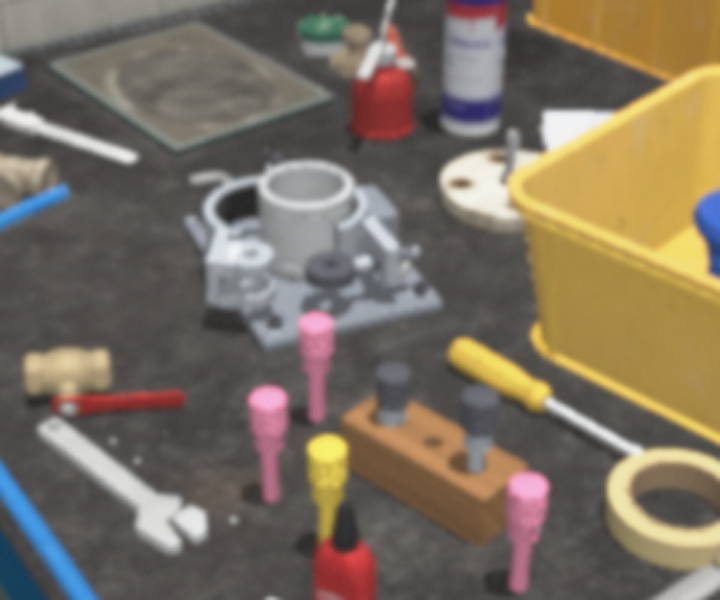

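Top view: long pin at (411,196), with its shank bare above the block. Short pin at (374,206), collar down. Pink look-alikes at (337,215), (367,251) and (447,204), yellow at (400,247). Sleeve at (247,164), hinge post at (214,160), open eye at (285,178), jaw hole at (271,204). I choose the dark grey pin at (411,196).

```bash
python3 - <<'E'
from h import *
np.set_printoptions(precision=4,suppress=True)
c=lambda u,v:[170+u/2.5,80+v/2.5]
print('plate',p:=at_z('top',[c(105,118),c(340,152),c(312,328),c(73,292)],.012))
print(np.linalg.norm(np.diff(p,axis=0),axis=1), p.mean(0))
s=at_z('top',[c(190,207)],.09)[0];h=at_z('top',[c(110,201)],.082)[0];print('sleeve',s,'hinge',h,np.linalg.norm((h-s)[:2]))
print('eye',at_z('top',[c(288,245)],.056),'jawhole',at_z('top',[c(252,310)],.072))
print('pins',at_z('top',[c(603,290)],.109),at_z('top',[c(510,315)],.089))
e=p[0]-p[1]; print('yaw y-axis',np.degrees(np.arctan2(-e[0],e[1])))
e=p[3]-p[2]; print(np.degrees(np.arctan2(-e[0],e[1])))
E
```

```text
plate [[ 0.6862  0.0348  0.012 ]
 [ 0.6457 -0.1877  0.012 ]
 [ 0.4816 -0.1574  0.012 ]
 [ 0.5216  0.067   0.012 ]]
[0.2261 0.1669 0.228 ] [ 0.5838 -0.0608  0.012 ]
sleeve [ 0.5868 -0.0609  0.09  ] hinge [0.5957 0.0111 0.082 ] 0.07248588426515351
eye [[ 0.555  -0.1413  0.056 ]] jawhole [[ 0.4974 -0.1101  0.072 ]]
pins [[ 0.5041 -0.4082  0.109 ]] [[ 0.4861 -0.3322  0.089 ]]
yaw y-axis -10.309289051223203
-10.117442669082598
```

```bash
cat >> h.py <<'E'
def rel(pos,yaw=None):
    """shift in tool mm (and turn about tool z) to bring TCP to pos / tool-x yaw deg"""
    s=r.sense(); R=np.array(s['ee_rot']); d=R.T@(np.array(pos)-s['tcp_pos'])*1000
    y=np.degrees(np.arctan2(R[1,0],R[0,0]))
    print('tool shift',np.round(d,1),'yaw now',round(y,2),'turn',None if yaw is None else round(-((yaw-y+180)%360-180),2))
E
python3 - <<'E'
from h import *
np.set_printoptions(precision=3,suppress=True)
print(vision.camera_model('wrist'))
for c in ['scene','top']:
    z=np.load('/tmp/%s.npz'%c); vv,uu=np.mgrid[0:400:3,0:640:3]; d=z['dp'][::3,::3].ravel()
    P=at_depth(c,np.c_[uu.ravel(),vv.ravel()],d)[d>0]
    m=(P[:,0]>.2)&(P[:,0]<.75)&(P[:,1]>-.6)&(P[:,1]<.62)&(P[:,2]<.35)&(P[:,2]>.12)
    Q=P[m]; print(c,m.sum(), Q[np.argsort(-Q[:,2])][:400:50])
rel([.48,-.10,.40],-28)
E
```

```text
{'vertical_fov': 66.85345573643446, 'cx': 318.72258712439043, 'cy': 195.9914512447664, 'distortion': array([-0.008,  0.   ,  0.   ,  0.   ,  0.   ]), 'mount': array([[ 0.   , -0.97 , -0.243,  0.068],
       [ 1.   ,  0.   ,  0.   , -0.   ],
       [ 0.   , -0.243,  0.97 ,  0.021],
       [ 0.   ,  0.   ,  0.   ,  1.   ]])}
scene 306 [[ 0.241  0.556  0.35 ]
 [ 0.234  0.485  0.303]
 [ 0.706 -0.514  0.156]
 [ 0.69  -0.47   0.152]
 [ 0.677 -0.385  0.142]
 [ 0.667 -0.306  0.13 ]
 [ 0.687 -0.398  0.121]]
top 153 [[ 0.712 -0.227  0.159]
 [ 0.673 -0.351  0.157]
 [ 0.695 -0.461  0.156]
 [ 0.736 -0.233  0.144]]
tool shift [482.3 536.5   4.7] yaw now -22.16 turn 5.84
```

```bash
python3 -m creep '[[1,27,30,0,0,0,0],[1,54,60,0,0,0,0],[1,81,90,0,0,0,1],[1,108,120,0,0,0,2],[1,135,150,0,0,0,3],[1,162,180,0,0,0,4],[1,189,210,0,0,0,5],[1,216,240,0,0,0,6]]'; python3 -m creep '[[0,27,30,0,0,0,0],[-0.5,54,60,0,0,0,0],[-1,81,90,0,0,0,0],[-1,108,120,0,0,0,0],[-1,135,150,0,0,0,0],[-1,162,180,0,0,0,0],[-1,189,210,0,0,0,0],[-1,216,240,0,0,0,0]]'
python3 - <<'E'
from h import *
rel([.48,-.10,.36])
E
```

```text
time_s: 1.37
tcp_pos: [0.3453, 0.2731, 0.4051]
ee_rot: [[0.882, -0.472, 0.001], [-0.472, -0.882, 0.001], [0.0, -0.001, -1.0]]
wrist_force: [0.5, 0.2, 0.2]
gripper_width: 0.998
gripper_force: 0.0
time_s: 2.03
tcp_pos: [0.4222, -0.0405, 0.4054]
ee_rot: [[0.882, -0.472, 0.002], [-0.472, -0.882, 0.0], [0.001, -0.001, -1.0]]
wrist_force: [0.3, 1.5, 0.0]
gripper_width: 0.48
gripper_force: 0.0
tool shift [79.  25.2 45.4] yaw now -28.14 turn None
```

```bash
python3 -m creep '[[-1,26,8,15,0,0,0],[-1,53,17,30,0,0,0],[-1,79,25,45,0,0,0],[-1,79,25,45,0,0,0],[-1,79,25,45,0,0,0]]'
python3 - <<'E'
from h import *
np.set_printoptions(precision=4,suppress=True)
r.sense()
im,dp=vision.capture('wrist'); save('w1.png',im); np.savez('/tmp/w1',im=im,dp=dp)
for t in ['jaw_hole','jaw_push','eye_mean','clamp']:
    for o in vision.find_in('wrist',t)[:3]: 
        u=o['uv'];d=dp[int(u[1]),int(u[0])];print(t,np.round(u,1),round(o['conf'],2),at_depth('wrist',[u],[d])[0])
E
```

```text
time_s: 2.45
tcp_pos: [0.4807, -0.0988, 0.3585]
ee_rot: [[0.88, -0.474, -0.003], [-0.474, -0.88, -0.0], [-0.002, 0.002, -1.0]]
wrist_force: [-0.7, -0.1, 0.1]
gripper_width: 0.096
gripper_force: 0.0
jaw_hole [268.5 188.4] 0.75 [ 0.5085 -0.0604  0.0702]
jaw_push [268.9 187.2] 0.95 [ 0.5093 -0.0608  0.0698]
clamp [241.8 109.6] 0.81 [ 0.5859 -0.0652  0.0247]
```

View pics/w1.png

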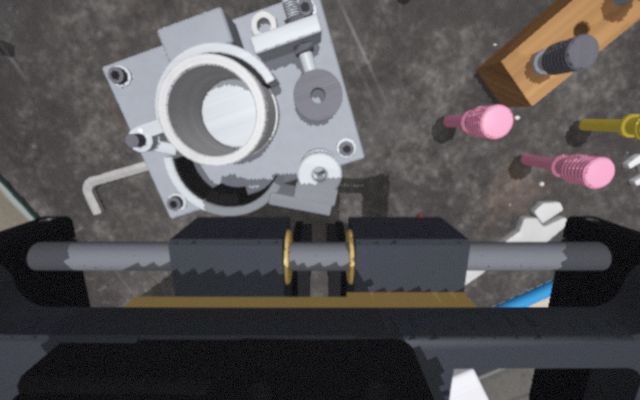

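Wrist view: eye hole at (318,96), jaw hole at (319,176), sleeve rim centre at about (213,108), hinge post at (137,139), flange below the jaw hole at about (305,195).

```bash
python3 - <<'E'
from h import *
np.set_printoptions(precision=4,suppress=True)
P=lambda u,z:at_z('wrist',[u],z)[0]
h=P((137,138.5),.082);e=P((318,96),.056);j=P((319,175.5),.072);s=P((213,108),.09)
print('hinge',h,'eye',e,'hole',j,'sleeve',s, np.linalg.norm((h-j)[:2]),np.linalg.norm((h-s)[:2]))
pc=P((105,67),.012),P((363,158),.012),P((172,217),.012);print(pc)
yaw=np.radians(-10.2);X=np.array([np.cos(yaw),np.sin(yaw)]);Y=np.array([-X[1],X[0]])
for C in ([.5868,-.0609],s[:2],h[:2]-.075*Y):
    print('eye in clamp',[(e[:2]-C)@X,(e[:2]-C)@Y],'hinge',[(h[:2]-C)@X,(h[:2]-C)@Y],'hole',[(j[:2]-C)@X,(j[:2]-C)@Y])
d=(j-h)[:2];n=np.array([-d[1],d[0]])/np.linalg.norm(d);print('closing dir yaw',np.degrees(np.arctan2(n[1],n[0])),'face',j[:2]-.036*n)
print('z at flange',[ (u,at_depth('wrist',[u],[np.load('/tmp/w1.npz')['dp'][u[1],u[0]]])[0]) for u in [(305,200),(300,190),(319,165)]])
E
```

```text
hinge [0.5992 0.0134 0.082 ] eye [ 0.5592 -0.1378  0.056 ] hole [ 0.4977 -0.106   0.072 ] sleeve [ 0.5882 -0.0588  0.09  ] 0.15671312783626337 0.07300228537043606
(array([0.689 , 0.0381, 0.012 ]), array([ 0.4829, -0.152 ,  0.012 ]), array([0.5248, 0.0692, 0.012 ]))
eye in clamp [np.float64(-0.013562299240750164), np.float64(-0.08054941838095361)] hinge [np.float64(-0.0009321225568082146), np.float64(0.07531044533322663)] hole [np.float64(-0.07967313472333633), np.float64(-0.060184415968653364)]
eye in clamp [np.float64(-0.014557496140214303), np.float64(-0.08288302417573451)] hinge [np.float64(-0.0019273194562723535), np.float64(0.07297683953844573)] hole [np.float64(-0.08066833162280046), np.float64(-0.06251802176343425)]
eye in clamp [np.float64(-0.012630176683941998), np.float64(-0.08085986371418026)] hinge [np.float64(-5.0306980803327406e-17), np.float64(0.07499999999999998)] hole [np.float64(-0.07874101216652817), np.float64(-0.06049486130188)]
closing dir yaw -40.362435393205466 face [ 0.4703 -0.0827]
z at flange [((305, 200), array([ 0.4841, -0.0844,  0.074 ])), ((300, 190), array([ 0.4943, -0.0848,  0.0735])), ((319, 165), array([ 0.5062, -0.1105,  0.0729]))]
```

```bash
python3 - <<'E'
from h import *
H=np.array([.5988,.0134])
def tcp(psi,back=.0095):
    a=np.radians(psi);n=np.array([np.cos(a),np.sin(a)]);d=np.array([n[1],-n[0]]);return H+.16*d-(.036+back)*n
st=tcp(-40,.035);print(st);rel([*st,.227],-40)
# table from st frame
psi0=-40;a=np.radians(psi0);R=np.array([[np.cos(a),np.sin(a)],[np.sin(a),-np.cos(a)]])
for p in range(-40,-9,3):
    q=tcp(p); print(p,np.round(R.T@(q-st)*1000,1),'turn',-(p-psi0))
E
```

```text
[ 0.44156483 -0.06352919]
tool shift [-49.8 -11.5 133.7] yaw now -28.09 turn 11.91
-40 [25.5 -0. ] turn 0
-37 [33.9  2.2] turn -3
-34 [42.5  3.9] turn -6
-31 [51.1  5.1] turn -9
-28 [59.8  6. ] turn -12
-25 [68.5  6.3] turn -15
-22 [77.2  6.2] turn -18
-19 [85.9  5.7] turn -21
-16 [94.5  4.7] turn -24
-13 [103.1   3.2] turn -27
-10 [111.6   1.3] turn -30
```

```bash
python3 -m creep '[[-1,-20,-5,0,0,0,6],[-1,-50,-11,10,0,0,12],[-1,-50,-11,40,0,0,12],[-1,-50,-11,70,0,0,12],[-1,-50,-11,100,0,0,12],[-1,-50,-11,134,0,0,12],[-1,-50,-11,134,0,0,12]]'
python3 -m creep '[[-1,14,0,0,0,0,0],[-1,22,0,0,0,0,0],[-1,28,0,0,0,0,-1],[-1,34,2,0,0,0,-3],[-1,42.5,4,0,0,0,-6],[-1,51,5,0,0,0,-9],[-1,60,6,0,0,0,-12],[-1,60,6,0,0,0,-12]]'
python3 - <<'E'
from h import *
H=np.array([.5988,.0134])
def tcp(psi,back=.0095):
    a=np.radians(psi);n=np.array([np.cos(a),np.sin(a)]);d=np.array([n[1],-n[0]]);return H+.16*d-(.036+back)*n
for p in [-25,-22,-20,-18,-17,-16,-15,-14,-12]: rel([*tcp(p),.227],p)
print(r.sense()['wrist_force'])
E
```

```text
time_s: 3.28
tcp_pos: [0.4389, -0.0642, 0.2217]
ee_rot: [[0.764, -0.645, -0.011], [-0.645, -0.764, -0.001], [-0.007, 0.008, -1.0]]
wrist_force: [-0.3, 0.4, -0.7]
gripper_width: 0.003
gripper_force: 0.0
time_s: 3.95
tcp_pos: [0.4846, -0.1082, 0.2278]
ee_rot: [[0.882, -0.472, 0.004], [-0.472, -0.882, 0.0], [0.003, -0.002, -1.0]]
wrist_force: [0.5, 0.6, -0.0]
gripper_width: 0.007
gripper_force: 0.5
tool shift [6.7 1.2 0.9] yaw now -28.14 turn -3.14
tool shift [15.2  2.9  0.9] yaw now -28.14 turn -6.14
tool shift [21.   3.8  0.9] yaw now -28.14 turn -8.14
tool shift [26.7  4.5  0.9] yaw now -28.14 turn -10.14
tool shift [29.6  4.7  0.9] yaw now -28.14 turn -11.14
tool shift [32.5  4.9  0.9] yaw now -28.14 turn -12.14
tool shift [35.4  5.1  1. ] yaw now -28.14 turn -13.14
tool shift [38.3  5.2  1. ] yaw now -28.14 turn -14.14
tool shift [44.1  5.3  1. ] yaw now -28.14 turn -16.14
[ 0.48318402  0.60770576 -0.01745324]
```

```bash
python3 -m creep '[[-1,7,1,0,0,0,-3],[-1,15,3,0,0,0,-6],[-1,21,4,0,0,0,-8]]'; python3 -m creep '[[-1,4,0.5,0,0,0,-1.5],[-1,8,0.5,0,0,0,-3],[-1,8,0.5,0,0,0,-3]]'; python3 -m creep '[[-1,3,0,0,0,0,-1]]';python3 -m creep '[[-1,3,0,0,0,0,-1]]'
```

```text
time_s: 4.2
tcp_pos: [0.5, -0.1211, 0.2273]
ee_rot: [[0.939, -0.344, 0.001], [-0.344, -0.939, 0.0], [0.001, -0.001, -1.0]]
wrist_force: [-1.4, 2.0, -0.2]
gripper_width: 0.006
gripper_force: 0.7
time_s: 4.45
tcp_pos: [0.5074, -0.1245, 0.2271]
ee_rot: [[0.955, -0.296, 0.001], [-0.296, -0.955, -0.0], [0.001, -0.0, -1.0]]
wrist_force: [-2.3, 0.5, 0.6]
gripper_width: 0.006
gripper_force: 0.7
time_s: 4.53
tcp_pos: [0.5094, -0.1252, 0.2267]
ee_rot: [[0.96, -0.279, -0.001], [-0.279, -0.96, 0.0], [-0.001, 0.0, -1.0]]
wrist_force: [-2.5, -0.2, 0.2]
gripper_width: 0.002
gripper_force: 1.2
time_s: 4.62
tcp_pos: [0.5123, -0.1262, 0.2263]
ee_rot: [[0.965, -0.261, -0.002], [-0.261, -0.965, -0.0], [-0.002, 0.001, -1.0]]
wrist_force: [-4.0, -1.8, 1.5]
gripper_width: 0.005
gripper_force: 1.8
```

```bash
python3 - <<'E'
from h import *
s=r.sense();print(s['wrist_force'],s['tcp_pos'])
im,dp=vision.capture('wrist'); save('w2.png',im,(100,0,500,260),2)
for t in ['jaw_hole']:
    for o in vision.find_in('wrist',t)[:3]: print(o)
E
```

```text
[-4.02296949 -1.81170113  1.46068945] [ 0.51227162 -0.12616541  0.22634853]
{'uv': [309.5, 183.2], 'conf': 0.59}
```

View pics/w2.png

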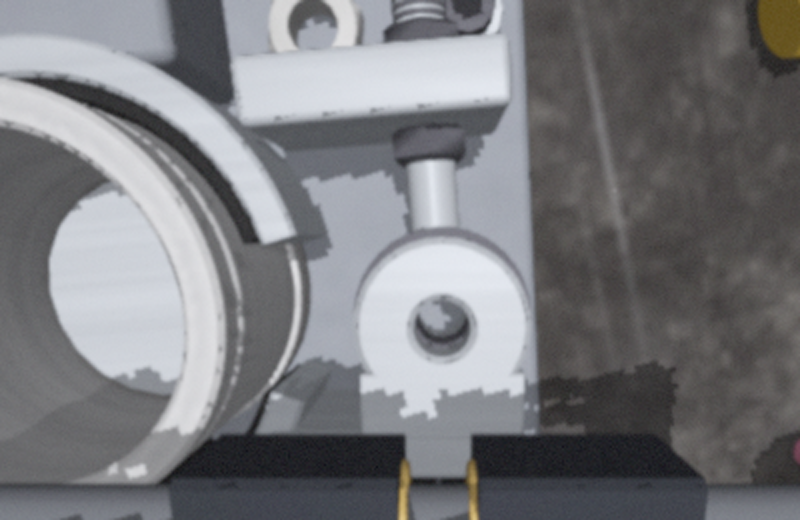

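Wrist view: the shut fork's hole is at (321,163), and the eye is hidden beneath it. The jaw is against the sleeve.

```bash
python3 - <<'E'
from h import *
np.set_printoptions(precision=4,suppress=True)
j=at_z('wrist',[(321,163)],.072)[0];C=np.array([.5865,-.06]);a=np.radians(-10.2);X=np.array([np.cos(a),np.sin(a)]);Y=np.array([-X[1],X[0]])
print(j,(j[:2]-C)@X,(j[:2]-C)@Y)
E
python3 -m creep '[[-1,-10,0,0,0,0,0],[-1,-30,0,0,0,0,0],[-1,-30,0,-30,0,0,0],[-1,-30,0,-70,0,0,0],[0,-30,10,-110,0,0,0],[1,-30,40,-110,0,0,0],[1,-30,80,-110,0,0,0],[1,-30,120,-110,0,0,0]]'
python3 - <<'E'
from h import *
im,dp=vision.capture('top'); save('t3.png',im,(190,120,330,225),5)
print(vision.find_in('top','jaw_hole'))
rel([.5041-.04,-.40,.36],-15)
E
```

```text
[ 0.5599 -0.14    0.072 ] -0.012008950045121937 -0.08346875379062418
time_s: 5.38
tcp_pos: [0.4526, -0.2343, 0.3374]
ee_rot: [[0.966, -0.259, 0.006], [-0.259, -0.966, -0.001], [0.006, -0.001, -1.0]]
wrist_force: [0.4, -0.2, -0.6]
gripper_width: 0.225
gripper_force: 0.0
[]
tool shift [ 55.9 153.3 -23.6] yaw now -15.51 turn -0.51
```

View pics/t3.png

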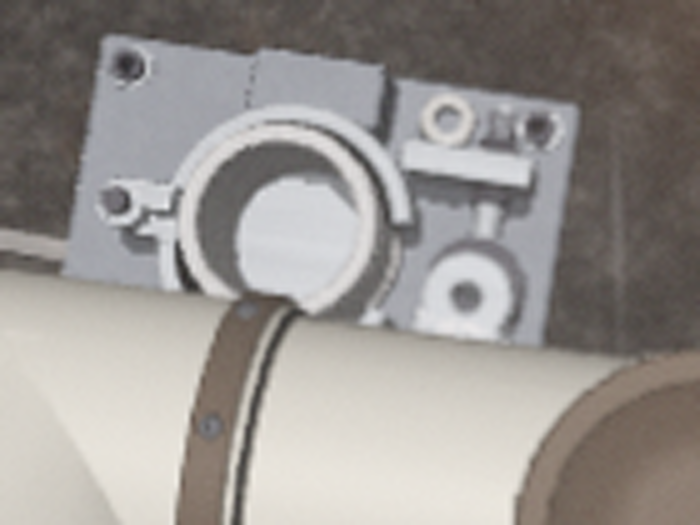

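```bash
python3 - <<'E'
from h import *
np.set_printoptions(precision=4,suppress=True)
print(r.sense()['joints']); rel([.504,-.409,.33],-100)
j=at_z('top',[(283.4,178.8)],.072)[0];C=np.array([.5865,-.06]);a=np.radians(-10.2);X=np.array([np.cos(a),np.sin(a)]);Y=np.array([-X[1],X[0]])
print(j,(j[:2]-C)@X,(j[:2]-C)@Y)
E
```

```text
[ -9.4726  14.5428 -21.293    0.0231 -53.9917  83.9527]
tool shift [ 96.6 151.3   6.5] yaw now -15.51 turn 84.49
[ 0.5516 -0.1389  0.072 ] -0.02033627652532245 -0.08381071304711463
```

```bash
python3 -m creep '[[0.2,12,19,0,0,0,7],[0.2,24,38,0,0,0,14],[0.2,36,57,0,0,0,21],[0.2,48,76,0,0,0,28],[0.2,60,95,0,0,0,35],[0.2,72,114,0,0,0,42],[0.2,84,133,0,0,0,49],[0.2,97,151,0,0,0,56]]'; python3 -m creep '[[0.2,0,0,0,0,0,7],[0.2,0,0,0,0,0,14],[0.2,0,0,0,0,0,21],[0.2,0,0,0,0,0,28],[0.2,0,0,0,0,0,28]]'
python3 - <<'E'
from h import *
np.set_printoptions(precision=4,suppress=True)
r.sense();im,dp=vision.capture('wrist'); save('w4.png',im)
print(r.sense()['tcp_pos'])
for t,z in [('pin_grip',.094),('short_pin_grip',.072)]:
    for o in vision.cut_out('wrist',t)[:4]:
        m=o['region']; vv,uu=np.nonzero(m); P=at_depth('wrist',np.c_[uu,vv],dp[vv,uu])
        q=P[P[:,2]>P[:,2].max()-.006]; print(t,np.round(o['uv']),round(o['conf'],2),(q.min(0)+q.max(0))/2,q[:,2].mean(),at_z('wrist',[o['uv']],z)[0],im[m].mean(0))
rel([.504,-.409,.258],-100)
E
```

```text
time_s: 6.15
tcp_pos: [0.5076, -0.4055, 0.3359]
ee_rot: [[0.317, -0.948, 0.002], [-0.948, -0.317, -0.001], [0.001, -0.002, -1.0]]
wrist_force: [0.7, 0.6, -0.1]
gripper_width: 0.599
gripper_force: 0.0
time_s: 6.57
tcp_pos: [0.5074, -0.4045, 0.3357]
ee_rot: [[-0.161, -0.987, 0.002], [-0.987, 0.161, -0.0], [0.0, -0.002, -1.0]]
wrist_force: [-0.6, 0.3, 0.4]
gripper_width: 0.603
gripper_force: 0.0
[ 0.5073 -0.4045  0.3358]
pin_grip [332.  93.] 0.94 [ 0.4986 -0.4702  0.3151] 0.31511971832633395 [ 0.4868 -0.4869  0.094 ] [245.0017 194.2838 221.268 ]
pin_grip [319. 202.] 0.62 [ 0.4986 -0.4702  0.3151] 0.31511971832633395 [ 0.508  -0.4104  0.094 ] [82.7402 80.668  85.491 ]
pin_grip [453. 198.] 0.62 [ 0.4986 -0.4702  0.3151] 0.31511971832633395 [ 0.4076 -0.3986  0.094 ] [186.3896 170.7285  76.6311]
short_pin_grip [358. 283.] 0.7 [ 0.4985 -0.4702  0.3152] 0.31516043216983314 [ 0.4866 -0.3257  0.072 ] [81.5607 79.9079 84.9386]
tool shift [ 4.7  2.6 77.9] yaw now -98.97 turn 1.03
```

View pics/w4.png

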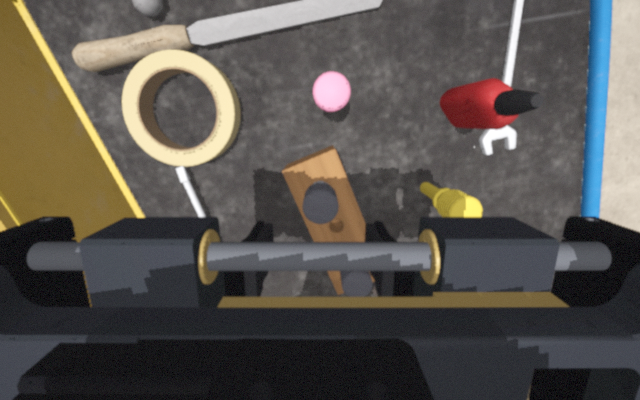

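Wrist view: the dark long pin is at (320,202), in the block's near end and between the fingers. Pink is at (332,92), yellow at (455,205), and the short pin at (358,283).

```bash
python3 -m creep '[[0.2,5,0,20,0,0,1],[0.2,5,0,45,0,0,1],[0.2,5,0,65,0,0,1],[0.2,5,0,78,0,0,1],[0.2,5,0,78,0,0,1],[-1,5,0,78,0,0,1],[-1,5,0,78,0,0,1],[-1,5,0,78,0,0,1]]'; python3 -m creep '[[-1,0,0,0,0,0,0],[-1,0,0,0,0,0,0],[-1,0,0,0,0,0,0]]'
```

```text
time_s: 7.38
tcp_pos: [0.5066, -0.4103, 0.2594]
ee_rot: [[-0.176, -0.984, 0.003], [-0.984, 0.176, -0.002], [0.001, -0.003, -1.0]]
wrist_force: [0.8, 0.9, 0.2]
gripper_width: 0.45
gripper_force: 0.0
time_s: 7.63
tcp_pos: [0.5062, -0.4103, 0.2588]
ee_rot: [[-0.176, -0.984, 0.001], [-0.984, 0.176, -0.001], [0.001, -0.001, -1.0]]
wrist_force: [-0.4, 0.6, 2.5]
gripper_width: 0.285
gripper_force: 30.0
```

```bash
python3 -m creep '[[-1,0,0,-15,0,0,0],[-1,0,0,-45,0,0,0],[-1,0,0,-80,0,0,0],[-1,0,0,-115,0,0,0],[-1,-20,0,-115,0,0,0],[-1,-55,0,-115,0,0,0],[-1,-90,0,-115,0,0,0],[-1,-130,0,-115,0,0,0]]'
python3 - <<'E'
from h import *
rel([.5565,-.120,.342],-100)
E
```

```text
time_s: 8.3
tcp_pos: [0.5285, -0.2815, 0.3725]
ee_rot: [[-0.179, -0.984, -0.0], [-0.984, 0.179, 0.001], [-0.0, 0.0, -1.0]]
wrist_force: [1.4, 1.4, -1.9]
gripper_width: 0.291
gripper_force: 30.0
tool shift [-163.9    1.3   30.5] yaw now -100.29 turn -0.29
```

```bash
python3 -m creep '[[-1,-40,0,0,0,0,0],[-1,-80,0,0,0,0,0],[-1,-120,1,0,0,0,0],[-1,-150,1,10,0,0,0],[-1,-164,1,22,0,0,0],[-1,-164,1,30,0,0,0],[-1,-164,1,30,0,0,0],[-1,-164,1,30,0,0,0]]'
python3 - <<'E'
from h import *
np.set_printoptions(precision=4,suppress=True)
s=r.sense();im,dp=vision.capture('wrist'); save('w5.png',im,(200,40,440,220),3.3);np.savez('/tmp/w5',im=im,dp=dp)
print(s['wrist_force'],s['tcp_pos'],[(o['uv'],o['conf']) for o in vision.find_in('wrist','jaw_hole')])
a=np.radians(-10.2)
R=np.array(s['ee_rot']);print('nose pred',proj('wrist',[s['tcp_pos']+R@[0,0,.243]]),'hole pred',proj('wrist',[[.553,-.14,.072]]))
E
```

```text
time_s: 8.97
tcp_pos: [0.5567, -0.1211, 0.3423]
ee_rot: [[-0.177, -0.984, -0.002], [-0.984, 0.177, -0.0], [0.001, 0.001, -1.0]]
wrist_force: [-0.3, -0.0, -1.5]
gripper_width: 0.287
gripper_force: 30.0
[-0.2723 -0.0399 -1.4552] [ 0.5567 -0.1211  0.3423] [([334.1, 181.6], 0.94)]
nose pred [[322.1531 209.2817]] hole pred [[321.8377 178.1601]]
```

View pics/w5.png

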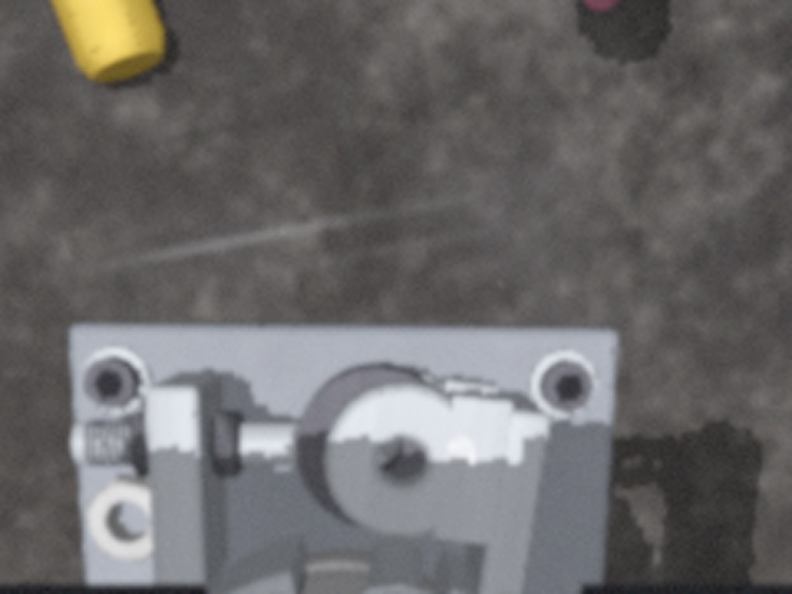

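Hole at (321.8,179.4), as predicted. Next I check the pin's nose lower in the frame.

```bash
python3 - <<'E'
from h import *
z=np.load('/tmp/w5.npz'); save('w5b.png',z['im'],(240,150,400,270),5)
print(np.round(z['dp'][170:270:6,322],3))
E
```

```text
[0.252 0.27  0.271 0.256 0.257 0.26  0.218 0.202 0.177 0.16  0.149 0.142
 0.085 0.081 0.081 0.082 0.082]
```

View pics/w5b.png

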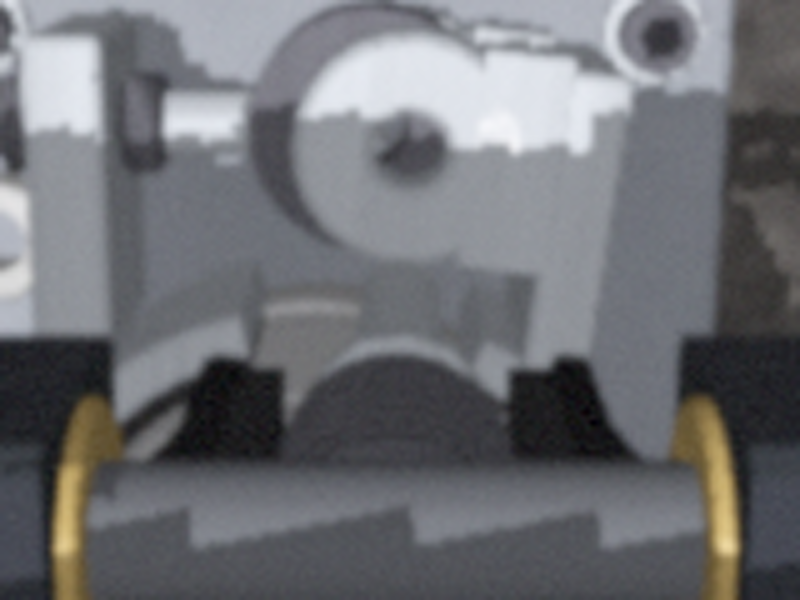

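```bash
python3 - <<'E'
from h import *
np.set_printoptions(precision=4,suppress=True)
s=r.sense();R=np.array(s['ee_rot']);t=s['tcp_pos'];dz=.164
for n,q in [('grip bottom front',[.013,0,dz+.015]),('collar bottom front',[.011,0,dz+.029]),('nose front',[.006,0,dz+.079])]: print(n,proj('wrist',[t+R@q]))
j=at_z('wrist',[(321.8,179.4)],.072)[0];print('hole',j,'in tool mm',R.T@(j-t)*1000)
E
```

```text
grip bottom front [[321.8516 219.5969]]
collar bottom front [[321.6182 215.3016]]
nose front [[321.0225 201.5185]]
hole [ 0.5532 -0.139   0.072 ] in tool mm [ 17.6354   0.8257 271.2378]
```

```bash
python3 -m creep '[[-1,10,1,0,0,0,0],[-1,18.5,1.2,5,0,0,0],[-1,18.5,1.2,15,0,0,0],[-1,18.5,1.2,22,0,0,0],[-1,18.5,1.2,22,0,0,0],[-1,18.5,1.2,22,0,0,0]]'; python3 -m creep '[[-1,0,0,2,0,0,0],[-1,0,0,4,0,0,0],[-1,0,0,6,0,0,0],[-1,0,0,6,0,0,0]]'
```

```text
time_s: 9.57
tcp_pos: [0.5523, -0.1388, 0.3197]
ee_rot: [[-0.177, -0.984, -0.002], [-0.984, 0.177, -0.0], [0.0, 0.002, -1.0]]
wrist_force: [0.1, -0.0, -1.2]
gripper_width: 0.289
gripper_force: 30.0
time_s: 9.9
tcp_pos: [0.5524, -0.1384, 0.3144]
ee_rot: [[-0.176, -0.984, -0.001], [-0.984, 0.176, 0.0], [-0.0, 0.001, -1.0]]
wrist_force: [-0.5, -0.0, -0.6]
gripper_width: 0.287
gripper_force: 30.0
```

Nose at about 0.071, still free. Next I go on down in small steps.

```bash
python3 -m creep '[[-1,0,0,1,0,0,0],[-1,0,0,2,0,0,0],[-1,0,0,3,0,0,0],[-1,0,0,3,0,0,0]]'; python3 -m creep '[[-1,0,0,1,0,0,0],[-1,0,0,2,0,0,0],[-1,0,0,2,0,0,0]]'
```

```text
time_s: 10.23
tcp_pos: [0.5524, -0.1386, 0.3115]
ee_rot: [[-0.176, -0.984, -0.0], [-0.984, 0.176, 0.0], [-0.0, 0.0, -1.0]]
wrist_force: [-0.8, -0.5, -2.1]
gripper_width: 0.289
gripper_force: 30.0
time_s: 10.48
tcp_pos: [0.5524, -0.1386, 0.3095]
ee_rot: [[-0.177, -0.984, -0.0], [-0.984, 0.177, 0.0], [-0.0, 0.0, -1.0]]
wrist_force: [-0.3, -0.8, -2.3]
gripper_width: 0.285
gripper_force: 30.0
```

```bash
python3 -m creep '[[-1,0,0,1.5,0,0,0],[-1,0,0,3,0,0,0],[-1,0,0,3,0,0,0]]'; python3 -m creep '[[-1,0,0,1.5,0,0,0],[-1,0,0,3,0,0,0],[-1,0,0,3,0,0,0]]'
```

```text
time_s: 10.73
tcp_pos: [0.5524, -0.1386, 0.3064]
ee_rot: [[-0.177, -0.984, -0.001], [-0.984, 0.177, 0.0], [0.0, 0.001, -1.0]]
wrist_force: [-0.4, 0.6, -1.3]
gripper_width: 0.291
gripper_force: 30.0
time_s: 10.98
tcp_pos: [0.5524, -0.1386, 0.3034]
ee_rot: [[-0.177, -0.984, -0.001], [-0.984, 0.177, 0.0], [-0.0, 0.001, -1.0]]
wrist_force: [0.3, -0.1, -1.2]
gripper_width: 0.293
gripper_force: 30.0
```

```bash
python3 -m creep '[[-1,0,0,1,0,0,0],[-1,0,0,2,0,0,0],[-1,0,0,3,0,0,0],[-1,0,0,3,0,0,0]]'; python3 -m creep '[[-1,0,0,1,0,0,0],[-1,0,0,1.5,0,0,0],[-1,0,0,1.5,0,0,0]]'
```

```text
time_s: 11.32
tcp_pos: [0.5524, -0.1386, 0.3005]
ee_rot: [[-0.176, -0.984, -0.0], [-0.984, 0.176, 0.0], [0.0, 0.0, -1.0]]
wrist_force: [-0.2, 0.2, -1.9]
gripper_width: 0.29
gripper_force: 30.0
time_s: 11.57
tcp_pos: [0.5526, -0.1386, 0.2997]
ee_rot: [[-0.176, -0.984, 0.0], [-0.984, 0.176, -0.0], [0.0, -0.001, -1.0]]
wrist_force: [-0.9, 0.9, 1.6]
gripper_width: 0.288
gripper_force: 30.0
```

Touching the eye with about 3 N. Next I draw the jaw in along its closing direction.

```bash
python3 -m creep '[[-1,0,-0.7,0,0,0,0],[-1,0.1,-1.4,0,0,0,0],[-1,0.2,-2,0,0,0,0],[-1,0.2,-2,0,0,0,0]]'; python3 -m creep '[[-1,0,-0.5,0,0,0,0],[-1,0.1,-1,0,0,0,0],[-1,0.1,-1,0,0,0,0]]'; python3 -m creep '[[-1,0,-0.5,0,0,0,0],[-1,0.1,-1,0,0,0,0],[-1,0.1,-1,0,0,0,0]]'
```

```text
time_s: 11.9
tcp_pos: [0.5544, -0.1392, 0.2996]
ee_rot: [[-0.176, -0.984, -0.0], [-0.984, 0.176, -0.0], [0.0, 0.0, -1.0]]
wrist_force: [-2.0, 1.5, 3.2]
gripper_width: 0.288
gripper_force: 30.0
time_s: 12.15
tcp_pos: [0.5553, -0.1395, 0.2995]
ee_rot: [[-0.176, -0.984, -0.0], [-0.984, 0.176, -0.0], [0.0, 0.0, -1.0]]
wrist_force: [-3.5, 1.0, 4.8]
gripper_width: 0.291
gripper_force: 30.0
time_s: 12.4
tcp_pos: [0.5562, -0.1397, 0.2994]
ee_rot: [[-0.176, -0.984, -0.001], [-0.984, 0.176, -0.0], [0.0, 0.001, -1.0]]
wrist_force: [-3.9, 2.3, 5.0]
gripper_width: 0.286
gripper_force: 30.0
```

```bash
python3 -m creep '[[-1,-0.3,-0.4,-0.3,0,0,0],[-1,-0.3,-0.8,-0.3,0,0,0],[-1,-0.3,-0.8,-0.3,0,0,0]]'; python3 -m creep '[[-1,0,-0.4,0,0,0,0],[-1,0,-0.8,0,0,0,0],[-1,0,-0.8,0,0,0,0]]'; python3 -m creep '[[-1,0,-0.4,0,0,0,0],[-1,0,-0.8,0,0,0,0],[-1,0,-0.8,0,0,0,0]]'
```

```text
time_s: 12.65
tcp_pos: [0.557, -0.1396, 0.2993]
ee_rot: [[-0.176, -0.984, -0.001], [-0.984, 0.176, 0.0], [0.0, 0.001, -1.0]]
wrist_force: [-3.1, 0.9, 4.1]
gripper_width: 0.293
gripper_force: 30.0
time_s: 12.9
tcp_pos: [0.5579, -0.1397, 0.2987]
ee_rot: [[-0.177, -0.984, -0.001], [-0.984, 0.177, 0.0], [-0.0, 0.001, -1.0]]
wrist_force: [-1.3, 0.6, -1.0]
gripper_width: 0.289
gripper_force: 30.0
time_s: 13.15
tcp_pos: [0.5587, -0.1398, 0.299]
ee_rot: [[-0.177, -0.984, -0.001], [-0.984, 0.177, 0.0], [-0.0, 0.001, -1.0]]
wrist_force: [-2.8, 0.4, -1.9]
gripper_width: 0.289
gripper_force: 30.0
```

```bash
python3 -m creep '[[-1,0,0,0.7,0,0,0],[-1,0,0,1.4,0,0,0],[-1,0,0,1.4,0,0,0]]'; python3 -m creep '[[-1,0,0,0.7,0,0,0],[-1,0,0,1.4,0,0,0],[-1,0,0,1.4,0,0,0]]'
```

```text
time_s: 13.4
tcp_pos: [0.5587, -0.1398, 0.298]
ee_rot: [[-0.176, -0.984, -0.0], [-0.984, 0.176, 0.0], [0.0, 0.0, -1.0]]
wrist_force: [-2.3, -0.4, -0.4]
gripper_width: 0.291
gripper_force: 30.0
time_s: 13.65
tcp_pos: [0.5587, -0.1399, 0.2966]
ee_rot: [[-0.176, -0.984, -0.0], [-0.984, 0.176, 0.0], [0.0, 0.0, -1.0]]
wrist_force: [-2.1, 0.5, -0.8]
gripper_width: 0.291
gripper_force: 30.0
```

```bash
python3 -m creep '[[-1,0,0,1,0,0,0],[-1,0,0,2,0,0,0],[-1,0,0,3,0,0,0],[-1,0,0,4,0,0,0],[-1,0,0,4,0,0,0]]'; python3 -m creep '[[-1,0,0,1,0,0,0],[-1,0,0,2,0,0,0],[-1,0,0,3,0,0,0],[-1,0,0,4,0,0,0],[-1,0,0,4,0,0,0]]'
```

```text
time_s: 14.07
tcp_pos: [0.5587, -0.1399, 0.2924]
ee_rot: [[-0.177, -0.984, -0.0], [-0.984, 0.177, 0.0], [0.0, 0.0, -1.0]]
wrist_force: [-2.2, 0.3, 0.0]
gripper_width: 0.289
gripper_force: 30.0
time_s: 14.48
tcp_pos: [0.5587, -0.1398, 0.2885]
ee_rot: [[-0.176, -0.984, -0.0], [-0.984, 0.176, 0.0], [0.0, 0.0, -1.0]]
wrist_force: [-3.2, 1.0, -0.6]
gripper_width: 0.288
gripper_force: 30.0
```

```bash
python3 -m creep '[[-1,0,0,1,0,0,0],[-1,0,0,2,0,0,0],[-1,0,0,3,0,0,0],[-1,0,0,4,0,0,0],[-1,0,0,4,0,0,0]]'; python3 -m creep '[[-1,0,0,1,0,0,0],[-1,0,0,2,0,0,0],[-1,0,0,2,0,0,0]]';  python3 -m creep '[[-1,0,0,1,0,0,0],[-1,0,0,2,0,0,0],[-1,0,0,2,0,0,0]]'
```

```text
time_s: 14.9
tcp_pos: [0.5587, -0.1398, 0.2845]
ee_rot: [[-0.177, -0.984, -0.0], [-0.984, 0.177, 0.0], [-0.0, 0.0, -1.0]]
wrist_force: [-2.7, -0.1, -1.8]
gripper_width: 0.289
gripper_force: 30.0
time_s: 15.15
tcp_pos: [0.5587, -0.1398, 0.2825]
ee_rot: [[-0.176, -0.984, -0.0], [-0.984, 0.176, 0.0], [0.0, 0.0, -1.0]]
wrist_force: [-2.7, 0.5, -1.3]
gripper_width: 0.289
gripper_force: 30.0
time_s: 15.4
tcp_pos: [0.5587, -0.1398, 0.2805]
ee_rot: [[-0.176, -0.984, -0.0], [-0.984, 0.176, 0.0], [0.0, 0.0, -1.0]]
wrist_force: [-3.0, 1.0, -0.4]
gripper_width: 0.289
gripper_force: 30.0
```

Nose at about 0.037, so it is into the lower prong and still free. About 15 mm to go.

```bash
python3 -m creep '[[-1,0,0,1,0,0,0],[-1,0,0,2,0,0,0],[-1,0,0,3,0,0,0],[-1,0,0,4,0,0,0],[-1,0,0,5,0,0,0],[-1,0,0,5,0,0,0]]'; python3 -m creep '[[-1,0,0,1,0,0,0],[-1,0,0,2,0,0,0],[-1,0,0,3,0,0,0],[-1,0,0,4,0,0,0],[-1,0,0,5,0,0,0],[-1,0,0,5,0,0,0]]'; python3 -m creep '[[-1,0,0,1,0,0,0],[-1,0,0,2,0,0,0],[-1,0,0,3,0,0,0],[-1,0,0,3,0,0,0]]'
```

```text
time_s: 15.9
tcp_pos: [0.5587, -0.1399, 0.2755]
ee_rot: [[-0.177, -0.984, -0.0], [-0.984, 0.177, 0.0], [-0.0, 0.0, -1.0]]
wrist_force: [-2.4, 0.2, -1.3]
gripper_width: 0.291
gripper_force: 30.0
time_s: 16.4
tcp_pos: [0.5587, -0.1398, 0.2705]
ee_rot: [[-0.177, -0.984, -0.0], [-0.984, 0.177, 0.0], [-0.0, 0.0, -1.0]]
wrist_force: [-2.7, 0.8, -0.1]
gripper_width: 0.29
gripper_force: 30.0
time_s: 16.73
tcp_pos: [0.5587, -0.1398, 0.2675]
ee_rot: [[-0.177, -0.984, -0.0], [-0.984, 0.177, 0.0], [0.0, 0.0, -1.0]]
wrist_force: [-2.8, 1.3, -0.5]
gripper_width: 0.292
gripper_force: 30.0
```

```bash
python3 -m creep '[[-1,0,0,0.7,0,0,0],[-1,0,0,1.4,0,0,0],[-1,0,0,1.4,0,0,0]]'; python3 -m creep '[[-1,0,0,0.5,0,0,0],[-1,0,0,1,0,0,0],[-1,0,0,1,0,0,0]]'
```

```text
time_s: 16.98
tcp_pos: [0.5587, -0.1399, 0.2662]
ee_rot: [[-0.176, -0.984, -0.0], [-0.984, 0.176, 0.0], [0.0, 0.0, -1.0]]
wrist_force: [-4.1, 0.9, -1.7]
gripper_width: 0.289
gripper_force: 30.0
time_s: 17.23
tcp_pos: [0.5587, -0.1398, 0.2652]
ee_rot: [[-0.176, -0.984, -0.0], [-0.984, 0.176, 0.0], [0.0, 0.0, -1.0]]
wrist_force: [-3.7, 1.0, -0.0]
gripper_width: 0.287
gripper_force: 30.0
```

```bash
python3 -m creep '[[-1,0,0,0.5,0,0,0],[-1,0,0,0.8,0,0,0],[-1,0,0,0.8,0,0,0]]'; python3 -m creep '[[-1,0,0,0.4,0,0,0],[-1,0,0,0.8,0,0,0],[-1,0,0,0.8,0,0,0]]'
```

```text
time_s: 17.48
tcp_pos: [0.5587, -0.1399, 0.2647]
ee_rot: [[-0.176, -0.984, -0.0], [-0.984, 0.176, -0.0], [0.0, 0.0, -1.0]]
wrist_force: [-5.1, 0.4, 1.1]
gripper_width: 0.286
gripper_force: 30.0
time_s: 17.73
tcp_pos: [0.5587, -0.14, 0.2642]
ee_rot: [[-0.176, -0.984, -0.0], [-0.984, 0.176, -0.0], [0.0, 0.0, -1.0]]
wrist_force: [-5.8, -0.0, 2.3]
gripper_width: 0.288
gripper_force: 30.0
```

```bash
python3 -m creep '[[-1,0,0.3,0.5,0,0,0],[-1,0,0.6,1,0,0,0],[-1,0,0.6,1,0,0,0]]'; python3 - <<'E'
from h import *
s=r.sense();print(s['moment'])
im,dp=vision.capture('wrist'); save('w6.png',im,(240,150,400,270),5)
E
```

```text
time_s: 17.98
tcp_pos: [0.5583, -0.14, 0.2638]
ee_rot: [[-0.176, -0.984, 0.001], [-0.984, 0.176, -0.001], [0.001, -0.001, -1.0]]
wrist_force: [-5.6, -0.5, 4.2]
gripper_width: 0.29
gripper_force: 30.0
[ 0.06282189  1.62868887 -0.02229668]
```

View pics/w6.png

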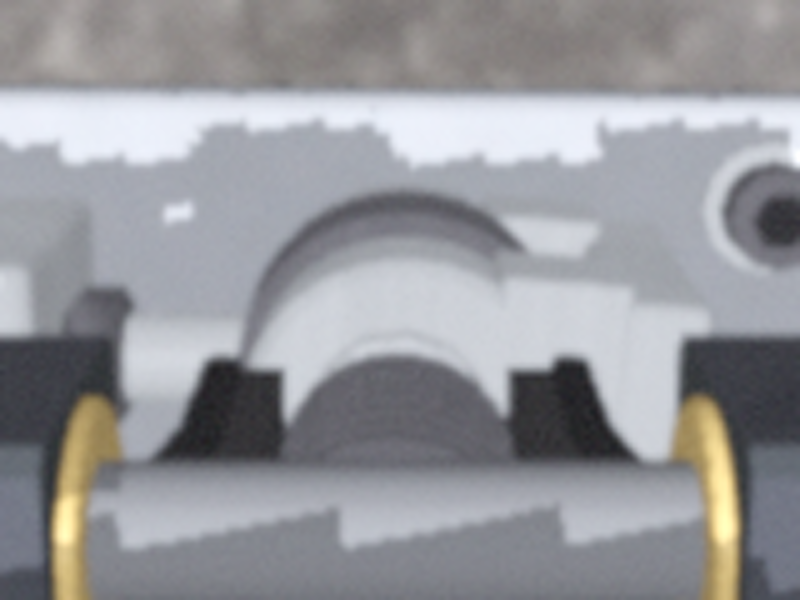

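Collar appears seated on the fork at (319,219). Next I release, then check the height by touching the grip's top with closed fingers.

```bash
python3 -m creep '[[-0.2,0,0,0,0,0,0],[0.2,0,0,0,0,0,0],[0.2,0,0,0,0,0,0],[0.2,0,0,0,0,0,0],[0.2,0,0,-20,0,0,0],[0,0,0,-50,0,0,0],[-1,0,0,-50,0,0,0],[-1,0,0,-50,0,0,0]]'; python3 -m creep '[[-1,0,0,0,0,0,0],[-1,0,0,5,0,0,0],[-1,0,0,10,0,0,0],[-1,0,0,13,0,0,0],[-1,0,0,13,0,0,0]]'
python3 - <<'E'
from h import *
s=r.sense();im,dp=vision.capture('top')
print(s['tcp_pos'])
for o in vision.cut_out('top','pin_grip')[:5]: 
    vv,uu=np.nonzero(o['region']);P=at_depth('top',np.c_[uu,vv],dp[vv,uu]);print(o['uv'],o['conf'],P[:,2].max(),np.median(P,0))
E
```

```text
time_s: 18.7
tcp_pos: [0.5593, -0.1397, 0.3149]
ee_rot: [[-0.176, -0.984, 0.007], [-0.984, 0.176, -0.0], [-0.001, -0.007, -1.0]]
wrist_force: [-0.6, 0.1, -0.5]
gripper_width: 0.449
gripper_force: 0.0
time_s: 19.12
tcp_pos: [0.5579, -0.1397, 0.2979]
ee_rot: [[-0.177, -0.984, -0.003], [-0.984, 0.177, 0.0], [0.0, 0.003, -1.0]]
wrist_force: [-0.1, -0.5, 0.0]
gripper_width: 0.08
gripper_force: 0.0
[ 0.55788999 -0.13970763  0.2979314 ]
[367.6, 250.3] 0.66 0.09836099706694312 [ 0.39185757 -0.31183782  0.09447466]
[337.2, 216.7] 0.55 0.9459336067843566 [ 0.4693413  -0.25261987  0.09485984]
[444.5, 207.7] 0.53 0.9459336067843566 [ 0.48378278 -0.48361777  0.09358803]
[398.6, 248.4] 0.52 0.9459336067843566 [ 0.399723   -0.3809208   0.09433751]
```

```bash
python3 -m creep '[[-1,0,0,0.5,0,0,0],[-1,0,0,1,0,0,0],[-1,0,0,1,0,0,0]]'; python3 -m creep '[[-1,0,0,0.5,0,0,0],[-1,0,0,1,0,0,0],[-1,0,0,1,0,0,0]]'
```

```text
time_s: 19.47
tcp_pos: [0.5582, -0.1398, 0.2988]
ee_rot: [[-0.176, -0.984, 0.0], [-0.984, 0.176, 0.0], [-0.0, -0.0, -1.0]]
wrist_force: [0.3, 0.2, 0.7]
gripper_width: 0.004
gripper_force: 0.0
time_s: 19.72
tcp_pos: [0.5581, -0.1397, 0.2977]
ee_rot: [[-0.176, -0.984, -0.0], [-0.984, 0.176, 0.0], [-0.0, 0.0, -1.0]]
wrist_force: [-0.7, 0.5, -0.2]
gripper_width: 0.005
gripper_force: 0.0
```

```bash
python3 -m creep '[[-1,0,0,0.5,0,0,0],[-1,0,0,1,0,0,0],[-1,0,0,1,0,0,0]]'; python3 -m creep '[[-1,0,0,0.5,0,0,0],[-1,0,0,1,0,0,0],[-1,0,0,1,0,0,0]]'; python3 -m creep '[[-1,0,0,0.5,0,0,0],[-1,0,0,1,0,0,0],[-1,0,0,1,0,0,0]]'
```

```text
time_s: 19.97
tcp_pos: [0.5583, -0.1398, 0.2971]
ee_rot: [[-0.176, -0.984, 0.0], [-0.984, 0.176, -0.0], [0.0, -0.0, -1.0]]
wrist_force: [0.0, -0.3, 1.8]
gripper_width: 0.007
gripper_force: 1.1
time_s: 20.22
tcp_pos: [0.5584, -0.1399, 0.2965]
ee_rot: [[-0.176, -0.984, 0.001], [-0.984, 0.176, -0.001], [0.0, -0.001, -1.0]]
wrist_force: [-1.2, -0.4, 4.7]
gripper_width: 0.007
gripper_force: 2.5
time_s: 20.47
tcp_pos: [0.5585, -0.1401, 0.2962]
ee_rot: [[-0.176, -0.984, 0.002], [-0.984, 0.176, -0.001], [0.001, -0.002, -1.0]]
wrist_force: [-1.0, -0.5, 7.7]
gripper_width: 0.004
gripper_force: 3.7
```

The pin top meets the fingers at 0.115 m (0.116 expected when seated) and holds firm. I retreat and take a last look.

```bash
python3 -m creep '[[-1,0,0,-10,0,0,0],[-1,0,0,-40,0,0,0],[-1,0,0,-80,0,0,0],[-1,0,40,-100,0,0,0],[-1,0,80,-100,0,0,0],[-1,0,120,-100,0,0,0],[-1,0,120,-100,0,0,0]]'
python3 - <<'E'
from h import *
im,dp=vision.capture('scene'); save('s7.png',im,(230,140,400,290),4)
im,dp=vision.capture('top')
print(np.round(proj('top',[[.558,-.14,.116]])[0]),[at_depth('top',[(u,v)],[dp[v,u]])[0].round(3) for u,v in [(285,172),(284,174),(286,175)]])
E
```

```text
time_s: 21.05
tcp_pos: [0.4325, -0.1183, 0.3937]
ee_rot: [[-0.177, -0.984, -0.006], [-0.984, 0.177, 0.003], [-0.001, 0.007, -1.0]]
wrist_force: [-0.1, -0.4, -1.5]
gripper_width: 0.009
gripper_force: 0.0
[282. 174.] [array([ 0.561, -0.147,  0.118]), array([ 0.557, -0.145,  0.114]), array([ 0.555, -0.149,  0.115])]
```

View pics/s7.png

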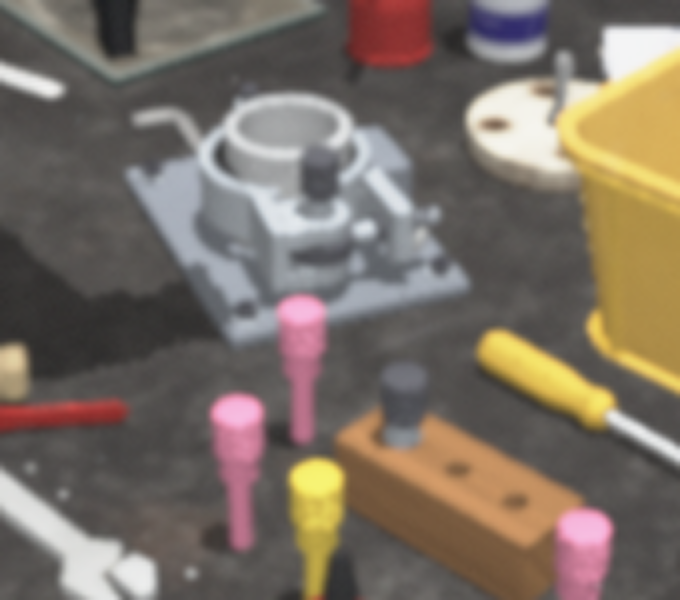

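The scene shows the pin upright at (310,183), its collar on the shut fork. The short pin still stands in the block at (331,240), and the look-alikes are untouched.

```bash
python3 -c "
from station import r
print(r.finish_job())"
```

```text
the job is handed in; nothing more can be done
None
```

The jaw is clamped shut with the long pin through the fork and eye, its collar down on the fork; the short pin and look-alikes were left alone, and I handed the job in at about 21 s (the verdict was not shown).

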